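# Gather the vials against the tray fence with the straightedge

## Robot

A 6-joint arm with a two-finger parallel gripper is mounted at the origin on the work surface. World frame = base frame: x ahead of the robot, y to its left, z up, the work surface at z = 0. Lengths are in mm, angles in rad, forces in N, time in s.
With the tool pointing down it reaches from about 300 to 950 mm from the base axis. Payload 3.1 kg.
Tool frame: the origin (TCP) lies midway between the tips of the shut fingers; the grasp point (between the pads) lies 19 mm behind it; z points along the fingers, y is the line along which they close (so a half turn about z gives the same grasp; the last joint's range is limited). The gripper opens to 85 mm and grips with 20 to 120 N. Pads are 22 mm wide; open, the fingers measure 114 mm over their backs; the gripper's body (76 mm by 85 mm) begins 54 mm behind the grasp point. The pads swing forward as they close: fully open they stand 13 mm farther back than shut.
Start: joints at [1.2, 0.308, 1.634, -0, 1.2, -0.07], TCP at [185.204, 596.935, 204.872] pointing down, gripper open.
Joint ranges: [-3.06, 3.06], [-0.79, 1.96], [0.05, 2.63], [-1.19, 4.34], [0.05, 2.64], [-2.94, 2.94]. Speed limits (rad/s): [2.79, 2.79, 3.14, 3.14, 3.14, 3.14].

## Interface

Orientations are given as [roll, pitch, yaw] about the fixed x, y, z axes, in that order (R = Rz(yaw) Ry(pitch) Rx(roll)).
In Python, from plant import r gives the robot as it stands.
- The arm moves only by the tool arm_command, never from a script. Its argument "rows" is a list of rows, each a list of 3 entries, a list of its own where there are three numbers: the opening in per cent of the stroke, from 0 (shut) to 100 (fully open), then the shift along the tool's x, y, z in m, then the turn, a rotation vector about the tool's x, y, z in rad. In form: [[fingers, [x, y, z], [wx, wy, wz]], ...]. A call has 1 to 8 rows; each row shifts and turns the commanded pose from where the row before left it, along the tool's axes as they then stand; what a row does not reach is not made up. A row lasts 1/12 s, in which the tool goes at most 41.7 mm and 7.16 degrees, less where a joint would pass 70% of its speed; a pose out of reach is approached as far as the arm can. A call is refused whole if a number of a shift passes 0.0417 or a number of a turn 0.125, either way. A call with a gripper value outside its range is refused whole. The fingers move at their own pace and stop on an object; the grip force is fixed at half the most. Time passes only in rows, so rows that do not move let the fingers close. It gives the time, the measured TCP pose, the force, the opening and the grip force at its end, in the units of the state.
- r.get_state(): the state, without advancing time (a new reading comes with each control period).
- r.read_camera(name): name is "scene" or "side" or "wrist"; returns a dict with "img" (400x640x3 uint8, red, green, blue), "camera_matrix" (3x3 intrinsics, pixels), "cam_to_world" (4x4, takes a point from camera to world coordinates). Camera axes: x right, y up, looking along -z (the intrinsics and any distortion apply to the point x, -y, -z); pixel columns grow to the right and rows downward; lengths in mm; the calibration is good to about 2 mm. The wrist camera is an equidistant fisheye: a pixel r from the principal point sees the ray r / f radians off the axis. A picture is of the moment at which its call begins. There is no depth.
- r.hand_in(): hands the job in; it is judged then, once.
The state is a dict: "time_s": time; "joint_positions": joint angles; "qd": joint speeds; "joint_torque": joint torques, N m; "tcp_pos": TCP position; "orientation": TCP orientation; "wrist_force": force on the tool from outside, world axes, zero at the start; "wrist_torque": the same for the moment, N m; "finger_gap": opening from 0.0 (shut) to 1.0 (fully open); "grip_force": force on a finger pad.
Only numpy, scipy, OpenCV 4.12 (cv2) and the standard library are available. Lean on these libraries where they do the work, as an engineer would, in place of code of your own. Each camera call takes 0.05 s, during which the arm holds its last target. There are 200 camera calls.

## Task

Pick up the straightedge from its mat, set it in the tray behind the five standing vials and with its blade push them all together up the channel until every one stands against the blue fence, then press the whole row snug with a steady push of about 8 N for a second: it is glass, so never press with more than 14 N. Then back off and lay the straightedge flat on its mat again and let go. Leave the row standing upright at the fence, touch the vials only with the straightedge and leave the other things on the bench where they are.

Things in the scene. Friction and masses are not known exactly. Their poses are not given: they have to be found in the camera images.
- tray: White flat collating tray fixed to the bench, 270 x 174 mm. Origin: under the floor on the centre line; the floor spans x -140 to +130 mm. x runs along the channel away from the open near end towards the fence, z up. Floor top is 5 mm above the origin. Two side guides, 8 mm thick and 18 mm high above the floor, run along its length; the clear channel between them is 158 mm wide (y -79 to +79 mm). The near (-x) end is open, and so is the top.
- fence: Blue rigid bar fixed across the channel, the stop for the vials: 14 mm thick, 156 mm long, 25 mm high; its place along the channel varies. Origin: middle of the lower edge of its flat vial-side face, on the tray floor; +x points away from the vials, y along the bar. A touching vial has its axis at x = -12 mm. Of the push, 1 to 3 N go into the vials' sliding friction, the rest reaches the fence: never over 14 N.
- mat: Thin green mat fixed to the bench, 140 (x) x 190 (y) x 3 mm; origin under its centre. The straightedge's parking place: the straightedge's origin belongs within 45 mm of its centre.
- straightedge: Hand straightedge, 220 g, lying flat on the mat at the start: orange foot plate 65 x 140 x 6 mm with a steel blade upright along its front (+x) edge. Origin: on the underside, straight below the grip fin; the foot's back edge is 20 mm behind it. The blade (140 mm long, 6 mm thick, from 1 to 25 mm above the underside) is clamped on slots: its flat front face, square to x, stands anywhere from 45 to 65 mm ahead.
- fin (a point): Point in the middle of the straightedge's upright orange grip fin, 45 mm above the underside and straight above its origin; axes as the straightedge's. The fin is 12 mm thick (x), 50 mm wide (y), and its top is 62 mm above the underside. The blade's setting is not reported and differs every time, but it stays put in use.
- vial0: Loose upright amber glass vial, one of five alike: 24 mm diameter, 30 mm high, then a white cap 21 mm across, 42 mm high overall, 25 to 50 g. Origin: centre of its underside. Starts standing on the tray floor in the channel, in its own lane about 31 mm from its neighbours', 30 to 125 mm short of touching the fence.
- vial1: Loose upright amber glass vial, one of five alike: 24 mm diameter, 30 mm high, then a white cap 21 mm across, 42 mm high overall, 25 to 50 g. Origin: centre of its underside. Starts standing on the tray floor in the channel, in its own lane about 31 mm from its neighbours', 30 to 125 mm short of touching the fence.
- vial2: Loose upright amber glass vial, one of five alike: 24 mm diameter, 30 mm high, then a white cap 21 mm across, 42 mm high overall, 25 to 50 g. Origin: centre of its underside. Starts standing on the tray floor in the channel, in its own lane about 31 mm from its neighbours', 30 to 125 mm short of touching the fence.
- vial3: Loose upright amber glass vial, one of five alike: 24 mm diameter, 30 mm high, then a white cap 21 mm across, 42 mm high overall, 25 to 50 g. Origin: centre of its underside. Starts standing on the tray floor in the channel, in its own lane about 31 mm from its neighbours', 30 to 125 mm short of touching the fence.
- vial4: Loose upright amber glass vial, one of five alike: 24 mm diameter, 30 mm high, then a white cap 21 mm across, 42 mm high overall, 25 to 50 g. Origin: centre of its underside. Starts standing on the tray floor in the channel, in its own lane about 31 mm from its neighbours', 30 to 125 mm short of touching the fence.
- wash_bottle: Bystander: white bottle with a red cap, 60 mm diameter, 150 mm high; origin centre of underside.
- beaker: Bystander: glass beaker, 72 mm across, 85 mm high; origin centre of underside.
- tip_box: Bystander: grey box with a red lid, 87 x 122 x 57 mm; origin centre of underside.
Not all that is in view belongs to the job. Leave any brown or purple look-alike of the vial0 alone.

How it is judged:
By the outcome, as a careful person would: the job done as asked, in the order asked, and still so for the second after the job is handed in, with the robot touching nothing.
It also fails if it takes over 72 s, if anything falls off the work surface, if the arm or the gripper's body presses on something with over 40 N, if the wrist force passes 120 N, or if a joint passes its speed limit or range.

## Working session

There is one attempt and no reset: what is moved stays moved. The work goes in short steps, Python scripts to look and compute and a tool call to move; the robot and the scene stay as the last step left them, time stands still between calls to the robot, and variables do not carry over. Pictures are saved under pics/ and viewed, at most 10 in all, crops included, and the job is handed in when it is done.

Besides the shell and the picture viewer there is one more tool, called after "Emit:" by a JSON object that holds its "api" and its "payload". arm_command: Moves the arm, as the interface text tells. Its arguments: {"type":"object","properties":{"rows":{"type":"array","items":{"type":"array"}}},"required":["rows"]}

```bash
mkdir -p pics; ls
python3 - <<'E'
from plant import r
import cv2,numpy as np
for n in("scene","side"):
    c=r.read_camera(n); cv2.imwrite(f"pics/{n}0.png",c["img"][:,:,::-1]); print(n,c["camera_matrix"],np.round(c["cam_to_world"],3), [k for k in c])
s=r.get_state();print(s)
E
```

```text
pics
scene [[363.93220838   0.         321.30221607]
 [  0.         363.93220838 200.72803574]
 [  0.           0.           1.        ]] [[ 8.53000e-01 -3.93000e-01  3.44000e-01  8.55287e+02]
 [ 5.22000e-01  6.31000e-01 -5.73000e-01 -4.87692e+02]
 [ 9.00000e-03  6.69000e-01  7.44000e-01  6.91001e+02]
 [ 0.00000e+00  0.00000e+00  0.00000e+00  1.00000e+00]] ['img', 'camera_matrix', 'cam_to_world']
side [[381.41970433   0.         331.80980649]
 [  0.         381.41970433 194.20745113]
 [  0.           0.           1.        ]] [[ 9.04000e-01  2.32000e-01 -3.59000e-01  2.29787e+02]
 [-4.27000e-01  4.45000e-01 -7.87000e-01 -7.17498e+02]
 [-2.30000e-02  8.65000e-01  5.01000e-01  4.98733e+02]
 [ 0.00000e+00  0.00000e+00  0.00000e+00  1.00000e+00]] ['img', 'camera_matrix', 'cam_to_world']
{'time_s': 0.1, 'joint_positions': array([ 1.20032524e+00,  3.08930470e-01,  1.63505094e+00,  1.69608329e-06,
        1.19974074e+00, -6.97031537e-02]), 'qd': array([-1.37033721e-03, -1.16291798e-03, -4.18763722e-03, -2.08294979e-05,
        2.10909206e-04,  1.18191730e-03]), 'joint_torque': array([-9.46412802e-04, -4.16407657e+01, -2.77646345e+01, -3.27367670e-04,
        4.07033425e-03, -9.68761327e-06]), 'tcp_pos': array([184.89201562, 596.17777946, 203.75815605]), 'orientation': array([-3.13946844e+00, -1.49887959e-04,  2.84082394e+00]), 'wrist_force': array([ 0.47082233, -0.33259385,  0.48250339]), 'wrist_torque': array([0.02152199, 0.02044114, 0.02832928]), 'grip_force': 0.0, 'finger_gap': 1.0025067467123665}
```

View pics/scene0.png

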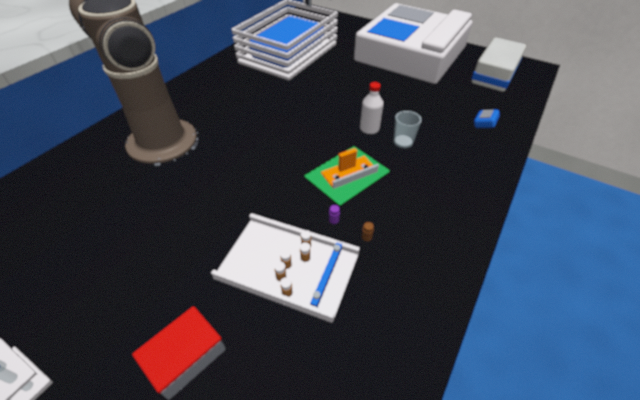

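View pics/side0.png

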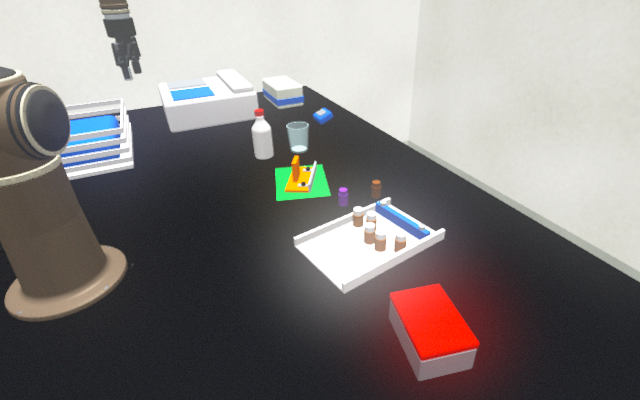

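```bash
cat > h.py <<'E'
import numpy as np,cv2
from plant import r
from scipy.spatial.transform import Rotation as Ro
def ray(c,u,v):
    K=c["camera_matrix"];T=c["cam_to_world"]
    x=(u-K[0,2])/K[0,0];y=(v-K[1,2])/K[1,1]
    if c.get("fish"):
        t=np.hypot(x,y);k=np.sin(t)/max(t,1e-9);d=np.array([x*k,-y*k,-np.cos(t)])
    else: d=np.array([x,-y,-1.])
    return T[:3,3],T[:3,:3]@d
def onz(c,u,v,z):
    o,d=ray(c,u,v);return (o+d*(z-o[2])/d[2])[:2]
def proj(c,P):
    K=c["camera_matrix"];T=c["cam_to_world"];p=T[:3,:3].T@(np.asarray(P,float)-T[:3,3]);x,y,z=p[0],-p[1],-p[2]
    if c.get("fish"):
        n=np.hypot(x,y);k=np.arctan2(n,z)/max(n,1e-9);x,y=x*k,y*k
    else: x,y=x/z,y/z
    return np.array([K[0,0]*x+K[0,2],K[1,1]*y+K[1,2]])
def cam(n):
    c=dict(r.read_camera(n));c["fish"]=n=="wrist";return c
def crop(c,x,y,w,h,k):
    return cv2.resize(c["img"][y:y+h,x:x+w,::-1],None,fx=k,fy=k,interpolation=cv2.INTER_CUBIC)
E
python3 - <<'E'
from h import *
a=cam("scene");b=cam("side")
A=crop(a,205,140,200,180,4)[:, :800]
A=cv2.resize(A,(660,594))
cv2.imwrite("pics/c1.png",A)
cv2.imwrite("pics/c2.png",crop(b,265,145,190,145,4))
for p in[(252,217),(358,248),(214,273),(333,316)]:print("scene",onz(a,*p,23))
for p in[(297,241),(388,203),(345,283),(443,237)]:print("side",onz(b,*p,23))
print(onz(a,347,150,62),onz(b,296,157,62))
E
```

```text
scene [ 434.31994532 -103.52021512]
scene [688.90140231 -49.50395671]
scene [ 462.36395312 -264.13383965]
scene [ 721.20894844 -214.65701205]
side [ 425.244011  -110.5156838]
side [672.10935618 -69.1544938 ]
side [ 457.69477707 -264.71530775]
side [ 699.64078776 -235.01758582]
[527.78669553 188.2711101 ] [543.03439417 200.49979803]
```

View pics/c1.png

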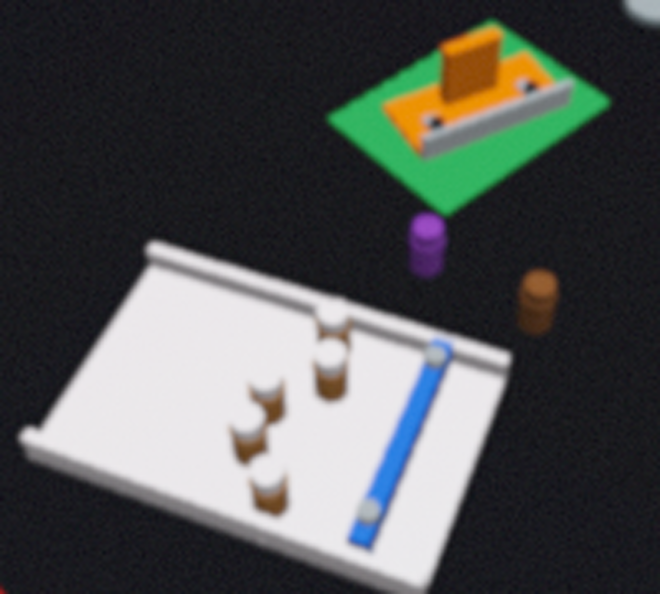

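View pics/c2.png

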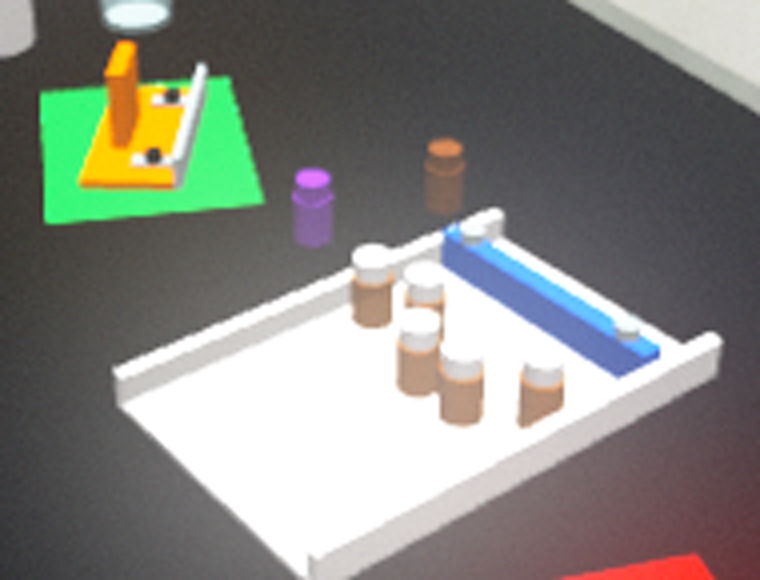

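Run:
```python
from h import *
from scipy.optimize import least_squares
a=cam("scene");b=cam("side")
s=lambda x,y:(a,205+(x+.5)/3.3-.5,140+(y+.5)/3.3-.5)
d=lambda x,y:(b,265+(x+.5)/4-.5,145+(y+.5)/4-.5)
def tri(*os):
    A=np.zeros((3,3));B=np.zeros(3)
    for o in os:
        p,q=ray(*o);q=q/np.linalg.norm(q);M=np.eye(3)-np.outer(q,q);A+=M;B+=M@p
    return np.linalg.solve(A,B)
obs=[((-140,87,23),s(150,243)),((130,87,23),s(512,352)),((-140,-87,23),s(22,432)),((130,-87,0),s(425,592)),
((-140,87,23),d(116,374)),((130,87,23),d(502,212)),((-140,-87,23),d(310,556)),((130,-87,23),d(720,338))]
def f(q):
    R=Ro.from_euler("z",q[2]).as_matrix()
    return np.concatenate([proj(o[0],R@np.array(P)+[q[0],q[1],0])-o[1:] for P,o in obs])
S=least_squares(f,[570,-160,.2],x_scale=[100,100,.1]);print("tray",S.x,np.round(S.fun,1))
q=S.x;R=Ro.from_euler("z",q[2]).as_matrix()
loc=lambda P:np.round(R.T@(np.array(P)-[q[0],q[1],0]))
print("fin top",tri(s(472,41),d(124,47)),"blade",tri(s(424,141),d(181,157)),tri(s(573,84),d(204,66)))
print("fence", [loc([*onz(*o,z),z]) for o,z in((d(445,262),5),(d(620,377),5),(d(447,233),30))])
for p,e in(((333,308),(372,255)),((331,350),(425,272)),((266,382),(420,322)),((248,418),(462,357)),((268,468),(544,366))):print("vial",loc(tri(s(*p),d(*e))))
print(tri(s(492,20),d(232,78)),tri(s(445,215),d(262,202)),tri(s(328,118),d(46,222)),tri(s(610,100),d(0,0)) )
```

```text
tray [ 5.76708074e+02 -1.52967627e+02  1.83531626e-01] [ 1.  -1.1 -0.7 -0.2  0.   0.8 -1.2  1.9 -0.5 -1.4 -2.  -1.1  1.3 -0.4
 -0.1  0.1]
fin top [535.74570136 175.51669854  72.34395868] blade [540.2773313   95.73071522  27.49038014] [609.59249291 219.54011506  25.47921447]
fence [array([85., 80.,  5.]), array([ 82., -63.,   5.]), array([80., 74., 30.])]
vial [13. 61. 47.]
vial [24. 30. 47.]
vial [-6. -4. 44.]
vial [ -6. -33.  40.]
vial [ 21. -63.  41.]
[574.41009838 132.50511069  92.79170685] [581.09466952  59.41176052   0.9194107 ] [447.58255761  99.34707852   2.01347184] [560.26860227 357.60957065 -19.88558157]
```

Candidates: the straightedge is the only orange tool (c1 472,80). The five amber, white-capped vials stand in the tray at c1 (333,320), (331,370), (266,398), (248,435) and (268,485). The look-alikes are purple (428,245) and brown (538,300), both outside the tray, and I'll leave them alone. The crops confirm the choice, so I'm moving above the straightedge.

Emit:
{"api": "arm_command", "payload": {"rows": [[100,[-0.028,-0.0184,0],[0,0,0]],[100,[-0.028,-0.0184,0],[0,0,0]],[100,[-0.028,-0.0184,0],[0,0,0]],[100,[-0.028,-0.0184,0],[0,0,0]],[100,[-0.028,-0.0184,0],[0,0,0]],[100,[-0.028,-0.0184,0],[0,0,0]],[100,[-0.028,-0.0184,0],[0,0,0]],[100,[-0.028,-0.0184,0],[0,0,0]]]}}

```text
time_s: 0.97
tcp_pos: [356.3, 388.6, 205.0]
orientation: [3.141, 0.0, 2.841]
wrist_force: [-0.0, 0.4, -0.4]
finger_gap: 1.001
grip_force: 0.0
```

Emit:
{"api": "arm_command", "payload": {"rows": [[100,[-0.028,-0.0184,0],[0,0,0]],[100,[-0.028,-0.0184,0],[0,0,0]],[100,[-0.028,-0.0184,0],[0,0,0]],[100,[-0.028,-0.0184,0],[0,0,0]],[100,[-0.028,-0.0184,0],[0,0,0]],[100,[-0.028,-0.0184,0],[0,0,0]],[100,[-0.028,-0.0184,0],[0,0,0]],[100,[-0.028,-0.0184,0],[0,0,0]]]}}

```text
time_s: 1.63
tcp_pos: [526.7, 181.6, 205.0]
orientation: [3.141, 0.0, 2.841]
wrist_force: [-0.1, -0.2, -0.0]
finger_gap: 0.998
grip_force: 0.0
```

Emit:
{"api": "arm_command", "payload": {"rows": [[100,[0,0,0],[0,0,0.111]],[100,[0,0,0],[0,0,0.111]],[100,[0,0,0],[0,0,0.111]],[100,[0,0,0],[0,0,0.111]],[100,[0,0,0],[0,0,0.111]],[100,[0,0,0],[0,0,0.111]],[100,[0,0,0],[0,0,0.111]],[100,[0,0,0],[0,0,0.111]]]}}

```text
time_s: 2.3
tcp_pos: [525.8, 183.0, 204.8]
orientation: [-3.142, -0.0, 1.947]
wrist_force: [-0.1, -0.1, -0.9]
finger_gap: 0.998
grip_force: 0.0
```

Emit:
{"api": "arm_command", "payload": {"rows": [[100,[0,0,0],[0,0,0.111]],[100,[0,0,0],[0,0,0.111]],[100,[0,0,0],[0,0,0.111]],[100,[0,0,0],[0,0,0.111]],[100,[0,0,0],[0,0,0.111]],[100,[0,0,0],[0,0,0.111]],[100,[0,0,0],[0,0,0.111]],[100,[0,0,0],[0,0,0.111]]]}}

```text
time_s: 2.97
tcp_pos: [525.8, 183.0, 204.9]
orientation: [-3.142, 0.0, 1.059]
wrist_force: [0.4, 0.7, -0.3]
finger_gap: 1.004
grip_force: 0.0
```

Run:
```python
from h import *
c=cam("wrist");cv2.imwrite("pics/w1.png",c["img"][:,:,::-1]);s=r.get_state();print(s["tcp_pos"],s["orientation"],s["time_s"]);print(c["camera_matrix"],c["cam_to_world"])
```

```text
[525.7970094  183.01998607 204.86123691] [-3.14153373e+00  3.73759563e-05  1.05592225e+00] 3.0167
[[309.70691629   0.         317.82987304]
 [  0.         309.70691629 198.8200457 ]
 [  0.           0.           1.        ]] [[ 8.71437027e-01  4.73808839e-01  1.26896384e-01  5.57292640e+02]
 [-4.90507382e-01  8.41839072e-01  2.25187665e-01  2.40351004e+02]
 [-1.30428264e-04 -2.58480483e-01  9.66016471e-01  3.73473987e+02]
 [ 0.00000000e+00  0.00000000e+00  0.00000000e+00  1.00000000e+00]]
```

View pics/w1.png

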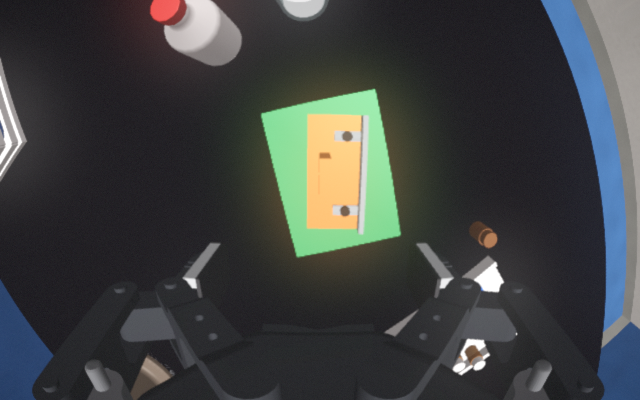

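Run:
```python
from h import *
c=cam("wrist")
P=lambda u,v,z:onz(c,u,v,z)
m=np.array([P(*p,3) for p in((262,113),(375,90),(400,235),(298,257))]);print("mat",m,m.mean(0),np.linalg.norm(m-np.roll(m,1,0),axis=1))
e=m[0]-m[3];print("mat yaw",np.arctan2(-e[0],e[1]))
A,B=P(307,114,9),P(306,229,9);C,D=P(368,116,28),P(363,234,28)
for a,b in((A,B),(C,D)):
    d=a-b;print((a+b)/2,np.linalg.norm(d),"yaw",np.arctan2(-d[0],d[1]))
hsv=cv2.cvtColor(c["img"],cv2.COLOR_RGB2HSV);k=cv2.inRange(hsv,(8,120,80),(25,255,255));k[250:]=0
k=k&0xff; cs=max(cv2.findContours(k,cv2.RETR_EXTERNAL,cv2.CHAIN_APPROX_NONE)[0],key=cv2.contourArea);print(cv2.boxPoints(cv2.minAreaRect(cs)))
cv2.imwrite("pics/w1c.png",crop(c,250,80,160,190,3.1))
```

```text
mat [[502.89143724 279.16618939]
 [633.80298781 237.04658561]
 [578.28529296  57.79280764]
 [446.42842033  97.73190642]] [540.35203459 167.93437226] [190.01702902 137.52052609 187.65428682 137.77288003]
mat yaw -0.3017034457588506
[512.89510172 189.5604867 ] 141.33638402247936 yaw -0.5320649064893065
[572.44399082 155.04129287] 139.1960372824951 yaw -0.5256684862994141
[[308. 227.]
 [308. 116.]
 [359. 116.]
 [359. 227.]]
```

View pics/w1c.png

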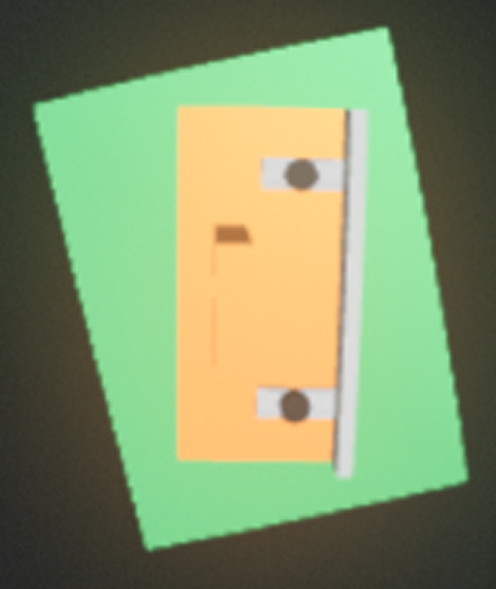

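Emit:
{"api": "arm_command", "payload": {"rows": [[100,[-0.001,0.0054,0.035],[0,0,0.015]],[100,[0,0,0.035],[0,0,0]],[100,[0,0,0.035],[0,0,0]],[100,[0,0,0.035],[0,0,0]],[100,[0,0,0.02],[0,0,0]],[100,[0,0,0.015],[0,0,0]],[100,[0,0,0],[0,0,0]],[0,[0,0,0],[0,0,0]]]}}

```text
time_s: 3.73
tcp_pos: [529.3, 179.3, 29.1]
orientation: [-3.14, 0.002, 1.052]
wrist_force: [0.3, 0.2, 0.1]
finger_gap: 0.884
grip_force: 0.0
```

Emit:
{"api": "arm_command", "payload": {"rows": [[0,[0,0,0],[0,0,0]],[0,[0,0,0],[0,0,0]],[0,[0,0,0],[0,0,0]],[0,[0,0,0],[0,0,0]],[0,[0,0,0],[0,0,0]],[0,[0,0,0],[0,0,0]],[0,[0,0,0],[0,0,0]],[0,[0,0,0],[0,0,0]]]}}

```text
time_s: 4.4
tcp_pos: [531.5, 179.5, 30.9]
orientation: [3.139, -0.001, 1.05]
wrist_force: [0.8, -2.1, 4.7]
finger_gap: 0.111
grip_force: 61.4
```

Emit:
{"api": "arm_command", "payload": {"rows": [[0,[0,0,0],[0,0,0]],[0,[0,0,0],[0,0,0]],[0,[0,0,0],[0,0,0]],[0,[0,0,0],[0,0,0]]]}}

```text
time_s: 4.73
tcp_pos: [531.5, 179.5, 30.9]
orientation: [3.139, -0.001, 1.05]
wrist_force: [1.1, -2.4, 5.5]
finger_gap: 0.114
grip_force: 61.4
```

Emit:
{"api": "arm_command", "payload": {"rows": [[0,[0,0,-0.01],[0,0,0]],[0,[0,0,-0.02],[0,0,0]],[0,[0,0,-0.035],[0,0,0]],[0,[0,0,-0.035],[0,0,0]],[0,[-0.027,0.0117,0],[0,0,0]],[0,[-0.027,0.0117,0],[0,0,0]],[0,[-0.027,0.0117,0],[0,0,0]],[0,[-0.027,0.0117,0],[0,0,0]]]}}

```text
time_s: 5.4
tcp_pos: [515.0, 62.0, 129.4]
orientation: [-3.139, 0.001, 1.051]
wrist_force: [0.5, 0.3, -3.1]
finger_gap: 0.113
grip_force: 60.5
```

Emit:
{"api": "arm_command", "payload": {"rows": [[0,[-0.027,0.0117,0],[0,0,0]],[0,[-0.027,0.0117,0],[0,0,0]],[0,[-0.027,0.0117,0],[0,0,0]],[0,[-0.027,0.0117,0],[0,0,0]],[0,[-0.027,0.0117,0],[0,0,0]],[0,[-0.027,0.0117,0],[0,0,0]],[0,[-0.027,0.0117,0],[0,0,0]],[0,[-0.025,0.0117,0],[0,0,0]]]}}

```text
time_s: 6.07
tcp_pos: [489.6, -170.1, 129.0]
orientation: [-3.138, -0.0, 1.049]
wrist_force: [0.8, 0.2, -2.4]
finger_gap: 0.115
grip_force: 60.5
```

Emit:
{"api": "arm_command", "payload": {"rows": [[0,[0,0,0],[0,0,-0.0875]],[0,[0,0,0],[0,0,-0.0875]],[0,[0,0,0],[0,0,-0.0875]],[0,[0,0,0],[0,0,-0.0875]],[0,[0,0,0],[0,0,-0.0875]],[0,[0,0,0],[0,0,-0.0875]],[0,[0,0,0],[0,0,-0.0875]],[0,[0,0,0],[0,0,-0.0875]]]}}

```text
time_s: 6.73
tcp_pos: [490.0, -168.5, 128.9]
orientation: [-3.139, -0.003, 1.754]
wrist_force: [0.1, 0.4, -2.1]
finger_gap: 0.116
grip_force: 60.5
```

Run:
```python
from h import *
c=cam("wrist");cv2.imwrite("pics/w2.png",c["img"][:,:,::-1]);s=r.get_state();print(s["tcp_pos"],s["orientation"],s["time_s"],s["wrist_force"],s["grip_force"],s["finger_gap"]);print(c["cam_to_world"])
```

```text
[ 490.037683   -168.53288636  128.87544706] [-3.13888992e+00 -2.59917572e-03  1.75672852e+00] 6.7833 [-0.51467676  0.78798718 -3.59090394] 60.481717586517334 0.11659519388138821
[[ 9.83462156e-01 -1.75822683e-01 -4.34577105e-02  4.78284736e+02]
 [ 1.81088681e-01  9.50607384e-01  2.52096193e-01 -1.04297290e+02]
 [-3.01300861e-03 -2.55796765e-01  9.66725885e-01  2.97677330e+02]
 [ 0.00000000e+00  0.00000000e+00  0.00000000e+00  1.00000000e+00]]
```

View pics/w2.png

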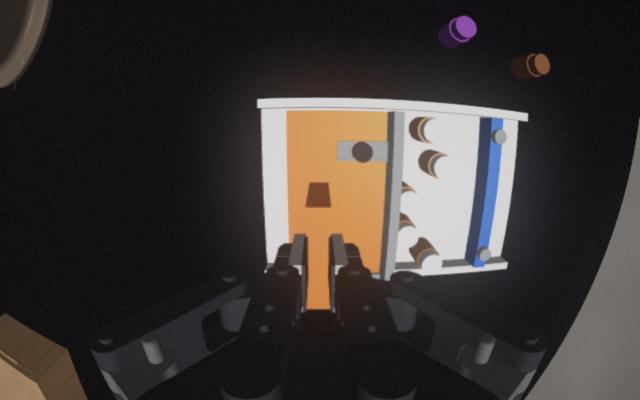

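Run:
```python
from h import *
from scipy.optimize import least_squares
c=cam("wrist");s=r.get_state();t=s["tcp_pos"];ps=s["orientation"][2]
obs=[((-140,87,23),(258,101)),((130,87,23),(526,115)),((130,-87,23),(508,267)),((-140,79,5),(263,110)),((-140,-79,5),(267,262))]
def f(q):
    R=Ro.from_euler("z",q[2]).as_matrix()
    return np.concatenate([proj(c,R@np.array(P)+[q[0],q[1],0])-o for P,o in obs])
S=least_squares(f,[577,-153,.18],x_scale=[100,100,.1]);q=S.x;print("tray",q,np.round(S.fun,1))
R=Ro.from_euler("z",q[2]).as_matrix()[:2,:2];loc=lambda P:np.round(R.T@(np.array(P)-q[:2]),1)
print("tcp in tray",loc(t[:2]),"sedge yaw nominal-tray",ps-np.pi/2-q[2])
zb=t[2]-27.9
A=onz(c,404,113,zb+25);B=onz(c,393,279,zb+25);d=A-B
print("blade",loc(A),loc(B),np.linalg.norm(d),"yaw rel",np.arctan2(-d[0],d[1])-q[2])
A=onz(c,288,110,zb+6);B=onz(c,389,111,zb+6);d=B-A
print("foot edge",loc(A),loc(B),np.linalg.norm(d),"yaw rel",np.arctan2(d[1],d[0])-q[2])
for o in((484,118,30),(471,263,30),(482,262,30)):print("fence",loc(onz(c,*o)))
for o in((432,130),(442,166),(408,201),(406,236),(430,261)):print("cap",loc(onz(c,*o,47)))
```

```text
tray [ 5.75682967e+02 -1.56295776e+02  1.87880171e-01] [-0.2 -0.8  2.1 -1.4 -1.3  1.6 -1.4 -0.4  1.3  1.4]
tcp in tray [-86.3   3.8] sedge yaw nominal-tray -0.009029461620718798
blade [-38.3  73.5] [-38.5 -29.7] 103.21126509755878 yaw rel -0.0020943777206413883
foot edge [-104.9   74.9] [-42.7  74.8] 62.13289412577289 yaw rel -0.00036491631272275726
fence [69.6 76.8]
fence [ 73.9 -71.8]
fence [ 87.9 -71.7]
cap [ 8.9 62.5]
cap [20. 32.]
cap [-9.3  0.8]
cap [ -8.4 -31.6]
cap [ 18.2 -57.8]
```

Emit:
{"api": "arm_command", "payload": {"rows": [[0,[-0.0035,0,0.02],[0,0,0]],[0,[0,0,0.03],[0,0,0]],[0,[0,0,0.02],[0,0,0]],[0,[0,0,0.012],[0,0,0]],[0,[0,0,0.006],[0,0,0]],[0,[0,0,0],[0,0,0]],[0,[0,0,0],[0,0,0]]]}}

```text
time_s: 7.42
tcp_pos: [492.7, -173.2, 42.3]
orientation: [3.141, 0.0, 1.749]
wrist_force: [-0.2, -0.6, -2.0]
finger_gap: 0.111
grip_force: 60.5
```

Emit:
{"api": "arm_command", "payload": {"rows": [[0,[0,0,0.002],[0,0,0]],[0,[0,0,0.002],[0,0,0]],[0,[0,0,0],[0,0,0]]]}}

```text
time_s: 7.67
tcp_pos: [492.9, -173.4, 38.6]
orientation: [3.14, 0.001, 1.75]
wrist_force: [-0.5, -0.2, -2.2]
finger_gap: 0.117
grip_force: 60.5
```

Run:
```python
from h import *
c=cam("wrist");cv2.imwrite("pics/w3.png",c["img"][:,:,::-1]);s=r.get_state();print(s["tcp_pos"],s["orientation"],s["time_s"],s["wrist_force"])
```

```text
[ 492.69699738 -173.25826497   38.51602718] [3.14063037e+00 6.46543944e-04 1.74967698e+00] 7.7167 [-0.75615485 -0.17273533 -2.74861772]
```

View pics/w3.png

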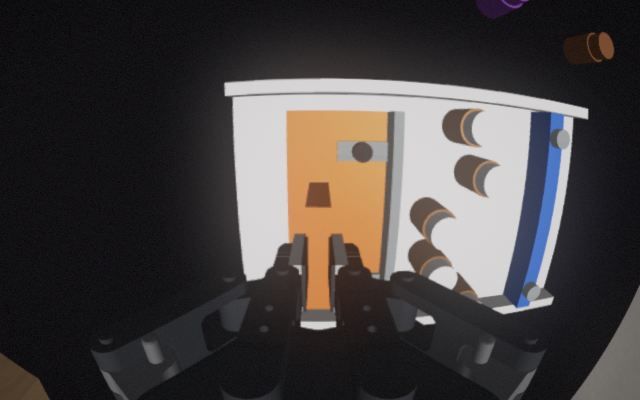

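Emit:
{"api": "arm_command", "payload": {"rows": [[0,[0,0,0.002],[0,0,-0.007]],[0,[0,0,0.001],[0,0,0]],[0,[0,0,0],[0,0,0]]]}}

```text
time_s: 7.97
tcp_pos: [492.0, -173.0, 34.7]
orientation: [-3.141, -0.0, 1.757]
wrist_force: [-0.2, -0.4, -1.8]
finger_gap: 0.114
grip_force: 60.5
```

Emit:
{"api": "arm_command", "payload": {"rows": [[0,[0,0,0.001],[0,0,0]],[0,[0,0,0],[0,0,0]]]}}

```text
time_s: 8.13
tcp_pos: [492.1, -173.0, 33.7]
orientation: [-3.141, -0.0, 1.757]
wrist_force: [-0.5, -0.7, -2.3]
finger_gap: 0.114
grip_force: 60.5
```

Emit:
{"api": "arm_command", "payload": {"rows": [[0,[0,0,0.001],[0,0,0]],[0,[0,0,0],[0,0,0]]]}}

```text
time_s: 8.3
tcp_pos: [492.4, -173.2, 32.9]
orientation: [3.141, 0.0, 1.757]
wrist_force: [0.1, 0.5, -2.2]
finger_gap: 0.118
grip_force: 60.6
```

Emit:
{"api": "arm_command", "payload": {"rows": [[0,[0,0,0.001],[0,0,0]],[0,[0,0,0],[0,0,0]]]}}

```text
time_s: 8.47
tcp_pos: [492.7, -173.1, 32.8]
orientation: [3.141, 0.0, 1.757]
wrist_force: [0.0, 1.7, 4.7]
finger_gap: 0.114
grip_force: 61.3
```

Emit:
{"api": "arm_command", "payload": {"rows": [[0,[0,0,0.0007],[0,0,0]],[0,[0,0,0],[0,0,0]]]}}

```text
time_s: 8.63
tcp_pos: [492.7, -173.1, 32.8]
orientation: [3.141, -0.0, 1.757]
wrist_force: [-2.8, 2.7, 9.7]
finger_gap: 0.114
grip_force: 61.9
```

Emit:
{"api": "arm_command", "payload": {"rows": [[0,[0,0,-0.0022],[0,0,0]],[0,[0,0.002,0],[0,0,0]],[0,[0,0.002,0],[0,0,0]],[0,[0,0.002,0],[0,0,0]],[0,[0,0.002,0],[0,0,0]],[0,[0,0.002,0],[0,0,0]],[0,[0,0.002,0],[0,0,0]],[0,[0,0.002,0],[0,0,0]]]}}

```text
time_s: 9.3
tcp_pos: [506.2, -170.4, 33.2]
orientation: [-3.141, -0.0, 1.757]
wrist_force: [0.3, -0.7, -3.0]
finger_gap: 0.113
grip_force: 60.5
```

Emit:
{"api": "arm_command", "payload": {"rows": [[0,[0,0.0025,0],[0,0,0]],[0,[0,0.0025,0],[0,0,0]],[0,[0,0.0025,0],[0,0,0]],[0,[0,0.0025,0],[0,0,0]],[0,[0,0.0025,0],[0,0,0]],[0,[0,0.0025,0],[0,0,0]],[0,[0,0.0025,0],[0,0,0]],[0,[0,0.0025,0],[0,0,0]]]}}

```text
time_s: 9.97
tcp_pos: [525.9, -166.7, 33.3]
orientation: [-3.142, -0.0, 1.757]
wrist_force: [-0.4, -0.6, -1.3]
finger_gap: 0.116
grip_force: 60.5
```

Emit:
{"api": "arm_command", "payload": {"rows": [[0,[0,0.0025,0],[0,0,0]],[0,[0,0.0025,0],[0,0,0]],[0,[0,0.0025,0],[0,0,0]],[0,[0,0.0025,0],[0,0,0]],[0,[0,0.0025,0],[0,0,0]],[0,[0,0.0025,0],[0,0,0]],[0,[0,0.0025,0],[0,0,0]],[0,[0,0.0025,0],[0,0,0]]]}}

```text
time_s: 10.63
tcp_pos: [545.0, -163.0, 33.3]
orientation: [-3.141, -0.0, 1.757]
wrist_force: [-1.5, -0.4, 0.3]
finger_gap: 0.114
grip_force: 60.7
```

Run:
```python
from h import *
c=cam("wrist");cv2.imwrite("pics/w4.png",c["img"][:,:,::-1]);s=r.get_state();print(s["tcp_pos"],s["orientation"],s["time_s"],s["wrist_force"],s["wrist_torque"])
```

```text
[ 546.03073562 -163.05126301   33.4330046 ] [3.14085812e+00 2.15446086e-04 1.75671463e+00] 10.6833 [-0.92773647 -0.36873515 -2.26447602] [-0.0536296   0.27886217  0.0300787 ]
```

View pics/w4.png

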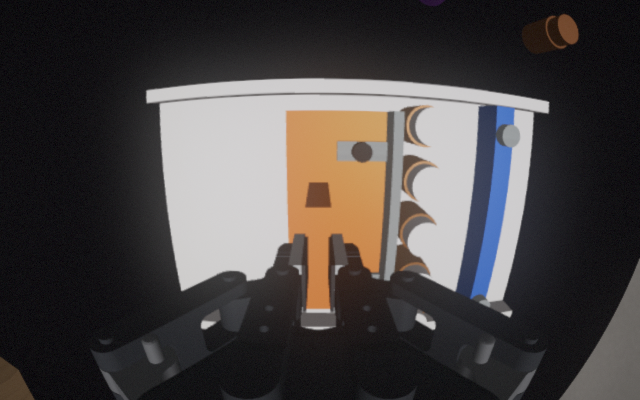

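Emit:
{"api": "arm_command", "payload": {"rows": [[0,[0,0.0022,0],[0,0,0]],[0,[0,0.0022,0],[0,0,0]],[0,[0,0.0022,0],[0,0,0]],[0,[0,0.0022,0],[0,0,0]],[0,[0,0.0022,0],[0,0,0]],[0,[0,0.0022,0],[0,0,0]],[0,[0,0.0022,0],[0,0,0]],[0,[0,0.0022,0],[0,0,0]]]}}

```text
time_s: 11.35
tcp_pos: [562.9, -159.8, 33.3]
orientation: [3.141, -0.0, 1.757]
wrist_force: [-1.6, -0.2, -1.5]
finger_gap: 0.116
grip_force: 60.5
```

Emit:
{"api": "arm_command", "payload": {"rows": [[0,[0,0.001,0],[0,0,0]],[0,[0,0.001,0],[0,0,0]],[0,[0,0.001,0],[0,0,0]],[0,[0,0.001,0],[0,0,0]]]}}

```text
time_s: 11.68
tcp_pos: [566.5, -159.1, 33.4]
orientation: [-3.141, -0.0, 1.757]
wrist_force: [-1.9, -0.7, -1.6]
finger_gap: 0.118
grip_force: 60.6
```

Run:
```python
from h import *
c=cam("wrist");s=r.get_state();cv2.imwrite("pics/w5.png",crop(c,360,80,200,240,2.4));print(s["tcp_pos"],s["orientation"],s["time_s"],s["wrist_force"],s["wrist_torque"])
```

```text
[ 566.87715062 -159.06569414   33.41608124] [3.14104630e+00 1.15018143e-04 1.75670789e+00] 11.7333 [-0.73238856 -0.63297663 -2.13741311] [-0.0776157   0.17800634  0.05635949]
```

View pics/w5.png

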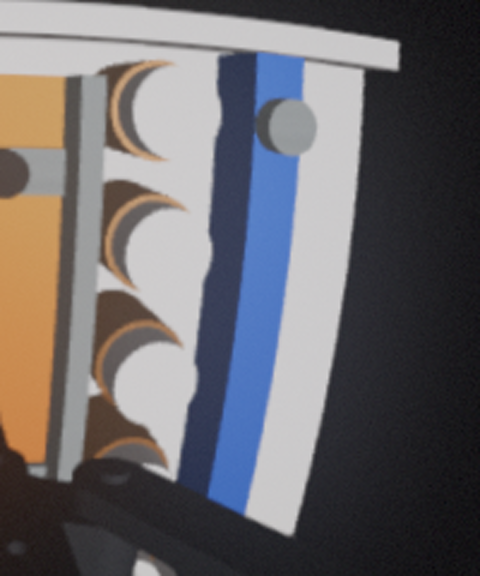

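Emit:
{"api": "arm_command", "payload": {"rows": [[0,[0,0.001,0],[0,0,0]],[0,[0,0.001,0],[0,0,0]],[0,[0,0.001,0],[0,0,0]],[0,[0,0.001,0],[0,0,0]],[0,[0,0.001,0],[0,0,0]]]}}

```text
time_s: 12.15
tcp_pos: [571.5, -158.2, 33.4]
orientation: [-3.142, -0.0, 1.757]
wrist_force: [-2.0, -0.7, -1.9]
finger_gap: 0.115
grip_force: 60.5
```

Emit:
{"api": "arm_command", "payload": {"rows": [[0,[0,0.0008,0],[0,0,0]],[0,[0,0.0008,0],[0,0,0]]]}}

```text
time_s: 12.32
tcp_pos: [573.1, -157.8, 33.3]
orientation: [-3.141, -0.0, 1.757]
wrist_force: [-0.9, -0.7, -1.8]
finger_gap: 0.114
grip_force: 60.5
```

Emit:
{"api": "arm_command", "payload": {"rows": [[0,[0,0.0008,0],[0,0,0]],[0,[0,0.0008,0],[0,0,0]]]}}

```text
time_s: 12.48
tcp_pos: [574.6, -157.6, 33.4]
orientation: [-3.142, -0.0, 1.757]
wrist_force: [-1.8, -0.1, -1.9]
finger_gap: 0.116
grip_force: 60.5
```

Emit:
{"api": "arm_command", "payload": {"rows": [[0,[0,0.0005,0],[0,0,0]],[0,[0,0.0005,0],[0,0,0]],[0,[0,0,0],[0,0,0]]]}}

```text
time_s: 12.73
tcp_pos: [575.7, -157.4, 33.4]
orientation: [3.141, 0.0, 1.757]
wrist_force: [-1.0, -0.9, -2.0]
finger_gap: 0.116
grip_force: 60.5
```

Emit:
{"api": "arm_command", "payload": {"rows": [[0,[0,0.0005,0],[0,0,0]],[0,[0,0.0005,0],[0,0,0]]]}}

```text
time_s: 12.9
tcp_pos: [576.5, -157.2, 33.4]
orientation: [-3.141, -0.0, 1.757]
wrist_force: [-1.7, 0.4, -2.7]
finger_gap: 0.113
grip_force: 60.5
```

Emit:
{"api": "arm_command", "payload": {"rows": [[0,[0,0.0005,0],[0,0,0]],[0,[0,0.0005,0],[0,0,0]]]}}

```text
time_s: 13.07
tcp_pos: [577.6, -157.0, 33.4]
orientation: [-3.142, -0.0, 1.757]
wrist_force: [-1.5, 0.2, -2.1]
finger_gap: 0.115
grip_force: 60.5
```

Emit:
{"api": "arm_command", "payload": {"rows": [[0,[0,0.0005,0],[0,0,0]],[0,[0,0.0005,0],[0,0,0]]]}}

```text
time_s: 13.23
tcp_pos: [578.6, -156.8, 33.4]
orientation: [-3.142, 0.0, 1.757]
wrist_force: [-1.3, -0.3, -1.8]
finger_gap: 0.113
grip_force: 60.5
```

Run:
```python
from h import *
c=cam("wrist");s=r.get_state();t=s["tcp_pos"];c["cam_to_world"]=c["cam_to_world"].copy();c["cam_to_world"][:2,3]+=np.array([566.88,-159.07])-t[:2]
y=.186;x=np.array([np.cos(y),np.sin(y)])
L=lambda p:(p-[566.88,-159.07])@x
for p in((257,55,30),(208,490,30),(218,58,5),(178,480,5),(100,80,30.5-1),(76,480,29.5)):print(p,L(onz(c,360+p[0]/2.4,80+p[1]/2.4,p[2])))
print("moved",L(t[:2]),s["wrist_torque"])
```

```text
(257, 55, 30) 87.83291306171262
(208, 490, 30) 87.29580622125695
(218, 58, 5) 88.15281999625887
(178, 480, 5) 88.47861301360452
(100, 80, 29.5) 46.69227708708306
(76, 480, 29.5) 47.29729157181237
moved 12.052126112041156 [-0.05457937  0.25462294 -0.01193215]
```

Emit:
{"api": "arm_command", "payload": {"rows": [[0,[0,0.0005,0],[0,0,0]],[0,[0,0.0005,0],[0,0,0]]]}}

```text
time_s: 13.45
tcp_pos: [579.4, -156.6, 33.4]
orientation: [-3.141, -0.0, 1.757]
wrist_force: [-1.3, 0.1, -1.2]
finger_gap: 0.116
grip_force: 60.6
```

Emit:
{"api": "arm_command", "payload": {"rows": [[0,[0,0.0005,0],[0,0,0]],[0,[0,0.0005,0],[0,0,0]],[0,[0,0.0005,0],[0,0,0]],[0,[0,0.0005,0],[0,0,0]]]}}

```text
time_s: 13.78
tcp_pos: [581.5, -156.3, 33.4]
orientation: [-3.142, -0.0, 1.757]
wrist_force: [-1.1, -0.4, -2.2]
finger_gap: 0.114
grip_force: 60.6
```

Emit:
{"api": "arm_command", "payload": {"rows": [[0,[0,0.0004,0],[0,0,0]],[0,[0,0.0004,0],[0,0,0]],[0,[0,0,0],[0,0,0]]]}}

```text
time_s: 14.03
tcp_pos: [582.0, -156.1, 33.4]
orientation: [-3.141, -0.0, 1.757]
wrist_force: [-3.1, -0.4, -0.4]
finger_gap: 0.116
grip_force: 60.7
```

Emit:
{"api": "arm_command", "payload": {"rows": [[0,[0,0.0003,0],[0,0,0]],[0,[0,0,0],[0,0,0]]]}}

```text
time_s: 14.2
tcp_pos: [582.0, -156.1, 33.4]
orientation: [-3.14, -0.0, 1.757]
wrist_force: [-3.6, -0.3, 0.1]
finger_gap: 0.112
grip_force: 60.8
```

Run:
```python
from h import *
s=r.get_state();print(s["tcp_pos"],s["orientation"],s["wrist_force"],s["wrist_torque"])
```

```text
[ 582.00576611 -156.07637158   33.36397947] [-3.14045187e+00 -3.24486179e-04  1.75683176e+00] [-3.62472067 -0.31415797  0.11443833] [-0.13989429  0.68595656 -0.08210196]
```

Emit:
{"api": "arm_command", "payload": {"rows": [[0,[0,0.0002,0],[0,0,0.001]],[0,[0,0.0002,0],[0,0,0.001]],[0,[0,0,0],[0,0,0]]]}}

```text
time_s: 14.45
tcp_pos: [582.0, -156.0, 33.4]
orientation: [-3.14, -0.0, 1.755]
wrist_force: [-5.2, -0.8, 2.1]
finger_gap: 0.118
grip_force: 60.9
```

Run:
```python
from h import *
s=r.get_state();print(s["tcp_pos"],s["orientation"],s["wrist_force"],s["wrist_torque"])
```

```text
[ 582.0396302  -156.03021678   33.36672009] [-3.13966958e+00 -4.32713335e-04  1.75506057e+00] [-5.19857485 -0.81547215  2.06953928] [-0.18878436  0.96802649  0.0047159 ]
```

Emit:
{"api": "arm_command", "payload": {"rows": [[0,[0,0.0002,-0.0002],[0,0,0]],[0,[0,0.0002,-0.0002],[0,0,0]],[0,[0,0.0002,0],[0,0,0]],[0,[0,0,0],[0,0,0]]]}}

```text
time_s: 14.78
tcp_pos: [582.2, -156.0, 33.5]
orientation: [-3.139, -0.001, 1.755]
wrist_force: [-6.0, -1.7, 1.0]
finger_gap: 0.117
grip_force: 60.9
```

Run:
```python
from h import *
s=r.get_state();print(s["tcp_pos"],s["orientation"],s["wrist_force"],s["wrist_torque"])
```

```text
[ 582.15518687 -156.00985039   33.52384139] [-3.13871381e+00 -5.26444355e-04  1.75521960e+00] [-6.01399428 -1.71499165  0.95284743] [-0.30403905  1.02861986  0.00581868]
```

Emit:
{"api": "arm_command", "payload": {"rows": [[0,[0,0.0003,0],[0,0,0]],[0,[0,0.0002,-0.0001],[0,0,0]],[0,[0,0,0],[0,0,0]],[0,[0,0,0],[0,0,0]]]}}

```text
time_s: 15.12
tcp_pos: [582.2, -156.0, 33.5]
orientation: [-3.138, -0.001, 1.755]
wrist_force: [-6.3, -1.5, 0.5]
finger_gap: 0.111
grip_force: 60.9
```

Emit:
{"api": "arm_command", "payload": {"rows": [[0,[0,0.0003,0],[0,0,0]],[0,[0,0.0002,0],[0,0,0]],[0,[0,0,0],[0,0,0]],[0,[0,0,0],[0,0,0]]]}}

```text
time_s: 15.45
tcp_pos: [582.2, -156.0, 33.5]
orientation: [-3.137, -0.001, 1.755]
wrist_force: [-8.2, -3.1, 3.0]
finger_gap: 0.114
grip_force: 61.0
```

Emit:
{"api": "arm_command", "payload": {"rows": [[0,[0,0,0],[0,0,0]],[0,[0,0,0],[0,0,0]],[0,[0,0,0],[0,0,0]],[0,[0,0,0],[0,0,0]]]}}

```text
time_s: 15.78
tcp_pos: [582.2, -156.0, 33.5]
orientation: [-3.137, -0.001, 1.755]
wrist_force: [-7.1, -2.4, 1.8]
finger_gap: 0.115
grip_force: 61.0
```

Emit:
{"api": "arm_command", "payload": {"rows": [[0,[0,0,0],[0,0,0]],[0,[0,0,0],[0,0,0]],[0,[0,0,0],[0,0,0]],[0,[0,0,0],[0,0,0]]]}}

```text
time_s: 16.12
tcp_pos: [582.2, -156.0, 33.5]
orientation: [-3.137, -0.001, 1.755]
wrist_force: [-7.8, -1.2, 2.3]
finger_gap: 0.112
grip_force: 61.0
```

Run:
```python
from h import *
S=[]
for i in range(6):
    c=cam(["scene","side","wrist"][i%3])
    s=r.get_state();S.append(np.r_[s["wrist_force"],s["wrist_torque"]])
    if i==1: cv2.imwrite("pics/s2.png",crop(c,330,190,120,100,5))
print(np.round(np.mean(S,0),2),s["time_s"],s["tcp_pos"])
```

```text
[-7.21 -1.97  2.34 -0.36  1.36 -0.01] 16.4167 [ 582.16136587 -156.00883534   33.54128956]
```

View pics/s2.png

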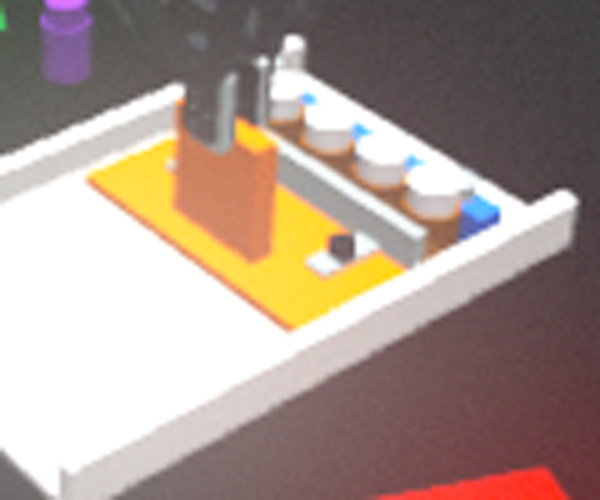

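The row stands at the fence with the blade against the vials. Mean push is about 7.5 N, so I'm adding a touch and holding.

Emit:
{"api": "arm_command", "payload": {"rows": [[0,[0,0.0002,-0.0001],[0,0,0]],[0,[0,0.0001,-0.0001],[0,0,0]],[0,[0,0,0],[0,0,0]],[0,[0,0,0],[0,0,0]],[0,[0,0,0],[0,0,0]],[0,[0,0,0],[0,0,0]],[0,[0,0,0],[0,0,0]],[0,[0,0,0],[0,0,0]]]}}

```text
time_s: 17.08
tcp_pos: [582.2, -156.0, 33.6]
orientation: [-3.136, -0.001, 1.755]
wrist_force: [-8.3, -1.1, 1.8]
finger_gap: 0.114
grip_force: 61.0
```

Run:
```python
from h import *
S=[]
for i in range(6):
    c=cam("side");s=r.get_state();S.append(np.r_[s["wrist_force"],s["wrist_torque"]])
S=np.array(S);print(np.round(S.mean(0),2),np.round(-(S[:,0]*.983+S[:,1]*.183),1))
```

```text
[-7.53 -2.03  2.22 -0.42  1.42  0.02] [7.9 8.1 7.1 7.8 7.6 8.2]
```

Emit:
{"api": "arm_command", "payload": {"rows": [[0,[0,0,0],[0,0,0]],[0,[0,0,0],[0,0,0]],[0,[0,0,0],[0,0,0]],[0,[0,0,0],[0,0,0]],[0,[0,0,0],[0,0,0]],[0,[0,0,0],[0,0,0]]]}}

```text
time_s: 17.88
tcp_pos: [582.2, -156.0, 33.6]
orientation: [-3.136, -0.001, 1.755]
wrist_force: [-8.4, -1.4, 2.2]
finger_gap: 0.111
grip_force: 61.0
```

Emit:
{"api": "arm_command", "payload": {"rows": [[0,[0,0.0002,0],[0,0,0]],[0,[0,0.0001,0],[0,0,0]],[0,[0,0,0],[0,0,0]],[0,[0,0,0],[0,0,0]],[0,[0,0,0],[0,0,0]],[0,[0,0,0],[0,0,0]],[0,[0,0,0],[0,0,0]],[0,[0,0,0],[0,0,0]]]}}

```text
time_s: 18.55
tcp_pos: [582.2, -156.0, 33.6]
orientation: [-3.136, -0.001, 1.755]
wrist_force: [-7.9, -2.5, 2.4]
finger_gap: 0.113
grip_force: 61.1
```

Run:
```python
from h import *
S=[]
for i in range(6):
    c=cam("side");s=r.get_state();S.append(np.r_[s["wrist_force"],s["wrist_torque"]])
S=np.array(S);print(np.round(S.mean(0),2),np.round(-(S[:,0]*.983+S[:,1]*.183),1))
```

```text
[-8.13 -2.53  2.55 -0.43  1.53 -0.02] [8.6 8.5 8.8 8.1 8.4 8.3]
```

Emit:
{"api": "arm_command", "payload": {"rows": [[0,[0,0,0],[0,0,0]],[0,[0,0,0],[0,0,0]],[0,[0,0,0],[0,0,0]],[0,[0,0,0],[0,0,0]],[0,[0,0,0],[0,0,0]],[0,[0,0,0],[0,0,0]],[0,[0,0,0],[0,0,0]]]}}

```text
time_s: 19.43
tcp_pos: [582.2, -156.0, 33.6]
orientation: [-3.136, -0.001, 1.756]
wrist_force: [-8.7, -1.9, 3.6]
finger_gap: 0.117
grip_force: 61.1
```

Emit:
{"api": "arm_command", "payload": {"rows": [[0,[0,-0.001,0],[0,0,0]],[0,[0,-0.001,0],[0,0,0]],[0,[0,-0.0015,0],[0,0,0]],[0,[0,-0.003,-0.0005],[0,0,0]],[0,[0,-0.005,-0.0005],[0,0,0]],[0,[0,-0.01,0],[0,0,0]],[0,[0,-0.015,0],[0,0,0]],[0,[0,-0.015,0],[0,0,0]]]}}

```text
time_s: 20.1
tcp_pos: [534.3, -165.2, 35.4]
orientation: [3.14, 0.001, 1.755]
wrist_force: [-0.6, -0.5, -2.9]
finger_gap: 0.116
grip_force: 60.5
```

Emit:
{"api": "arm_command", "payload": {"rows": [[0,[0,-0.01,-0.005],[0,0,0]],[0,[0,0,-0.02],[0,0,0]],[0,[0,0,-0.035],[0,0,0]],[0,[0,0,-0.03],[0,0,0]],[0,[0,0,-0.01],[0,0,0]],[0,[0,0,0],[0,0,0]]]}}

```text
time_s: 20.6
tcp_pos: [527.9, -168.3, 139.3]
orientation: [3.133, 0.005, 1.755]
wrist_force: [0.2, -0.5, -2.1]
finger_gap: 0.118
grip_force: 60.5
```

Run:
```python
from h import *
s=r.get_state();t=s["tcp_pos"];p=s["orientation"][2];print(t,s["orientation"])
d=np.array([531,179.5])-t[:2];print("tool shift",d@[np.cos(p),np.sin(p)],d@[np.sin(p),-np.cos(p)],"turn",p-1.05)
```

```text
[ 527.85348912 -168.25497955  139.32230549] [3.13345353 0.00501767 1.75457152]
tool shift 341.3240670589098 66.64313600135323 turn 0.7045715180587642
```

Emit:
{"api": "arm_command", "payload": {"rows": [[0,[0.028,0.0055,0],[0,0,0]],[0,[0.0285,0.0055,0],[0,0,0]],[0,[0.0285,0.0055,0],[0,0,0]],[0,[0.0285,0.0055,0],[0,0,0]],[0,[0.0285,0.0055,0],[0,0,0]],[0,[0.0285,0.0055,0],[0,0,0]],[0,[0.0285,0.0055,0],[0,0,0]],[0,[0.0285,0.0055,0],[0,0,0]]]}}

```text
time_s: 21.27
tcp_pos: [524.2, 66.2, 132.6]
orientation: [-3.138, -0.001, 1.755]
wrist_force: [0.7, 0.1, -2.1]
finger_gap: 0.117
grip_force: 60.5
```

Emit:
{"api": "arm_command", "payload": {"rows": [[0,[0.0285,0.0055,0],[0,0,0]],[0,[0.0285,0.0055,0],[0,0,0]],[0,[0.0285,0.006,0],[0,0,0]],[0,[0.028,0.006,0],[0,0,0]]]}}

```text
time_s: 21.6
tcp_pos: [526.0, 181.7, 132.4]
orientation: [-3.138, 0.0, 1.755]
wrist_force: [0.3, -0.2, -1.5]
finger_gap: 0.118
grip_force: 60.5
```

Emit:
{"api": "arm_command", "payload": {"rows": [[0,[0,0,0],[0,0,0.088]],[0,[0,0,0],[0,0,0.088]],[0,[0,0,0],[0,0,0.088]],[0,[0,0,0],[0,0,0.088]],[0,[0,0,0],[0,0,0.088]],[0,[0,0,0],[0,0,0.088]],[0,[0,0,0],[0,0,0.088]],[0,[0,0,0],[0,0,0.088]]]}}

```text
time_s: 22.27
tcp_pos: [526.2, 180.2, 132.4]
orientation: [-3.138, 0.003, 1.046]
wrist_force: [-0.0, 0.1, -1.7]
finger_gap: 0.115
grip_force: 60.5
```

Emit:
{"api": "arm_command", "payload": {"rows": [[0,[0,0,0.02],[0,0,0]],[0,[0,0,0.035],[0,0,0]],[0,[0,0,0.03],[0,0,0]],[0,[0,0,0.013],[0,0,0]],[0,[0,0,0.003],[0,0,0]],[0,[0,0,0],[0,0,0]],[0,[0,0,0],[0,0,0]]]}}

```text
time_s: 22.85
tcp_pos: [528.9, 180.9, 34.5]
orientation: [3.141, -0.001, 1.051]
wrist_force: [-0.1, -0.4, -1.2]
finger_gap: 0.119
grip_force: 63.6
```

Emit:
{"api": "arm_command", "payload": {"rows": [[0,[0,0,0.0015],[0,0,0]],[0,[0,0,0.0015],[0,0,0]],[0,[0,0,0],[0,0,0]]]}}

```text
time_s: 23.1
tcp_pos: [528.9, 180.9, 32.0]
orientation: [3.14, -0.001, 1.051]
wrist_force: [-1.4, 0.7, -2.4]
finger_gap: 0.112
grip_force: 63.6
```

Emit:
{"api": "arm_command", "payload": {"rows": [[0,[0,0,0.0005],[0,0,0]],[0,[0,0,0],[0,0,0]]]}}

```text
time_s: 23.27
tcp_pos: [528.4, 180.7, 31.0]
orientation: [3.141, -0.001, 1.051]
wrist_force: [0.4, 0.3, -2.1]
finger_gap: 0.116
grip_force: 63.6
```

Emit:
{"api": "arm_command", "payload": {"rows": [[0,[0,0,0.0006],[0,0,0]],[0,[0,0,0],[0,0,0]]]}}

```text
time_s: 23.43
tcp_pos: [528.2, 180.7, 30.1]
orientation: [3.141, -0.0, 1.051]
wrist_force: [-1.0, -0.2, -1.9]
finger_gap: 0.115
grip_force: 63.6
```

Emit:
{"api": "arm_command", "payload": {"rows": [[0,[0,0,0.0006],[0,0,0]],[0,[0,0,0],[0,0,0]]]}}

```text
time_s: 23.6
tcp_pos: [528.5, 180.7, 29.8]
orientation: [3.141, -0.0, 1.051]
wrist_force: [0.2, 0.6, 0.2]
finger_gap: 0.117
grip_force: 63.9
```

Emit:
{"api": "arm_command", "payload": {"rows": [[0,[0,0,0.0005],[0,0,0]],[0,[0,0,0],[0,0,0]]]}}

```text
time_s: 23.77
tcp_pos: [528.7, 180.6, 29.7]
orientation: [3.141, -0.0, 1.051]
wrist_force: [-1.0, -1.1, 4.1]
finger_gap: 0.114
grip_force: 64.4
```

Emit:
{"api": "arm_command", "payload": {"rows": [[15,[0,0,-0.0005],[0,0,0]],[30,[0,0,0],[0,0,0]],[60,[0,0,0],[0,0,0]],[80,[0,0,0],[0,0,0]],[80,[0,0,0],[0,0,0]],[80,[0,0,0],[0,0,0]],[80,[0,0,0],[0,0,0]],[80,[0,0,0],[0,0,0]]]}}

```text
time_s: 24.43
tcp_pos: [528.1, 180.7, 29.3]
orientation: [-3.142, 0.0, 1.051]
wrist_force: [0.5, 0.6, 0.5]
finger_gap: 0.799
grip_force: 0.0
```

Emit:
{"api": "arm_command", "payload": {"rows": [[80,[0,0,-0.01],[0,0,0]],[80,[0,0,-0.02],[0,0,0]],[80,[0,0,-0.035],[0,0,0]],[80,[0,0,-0.035],[0,0,0]],[80,[0,0,-0.035],[0,0,0]],[80,[0,0,-0.035],[0,0,0]],[80,[0,0,0],[0,0,0]],[80,[0,0,0],[0,0,0]]]}}

```text
time_s: 25.1
tcp_pos: [530.6, 181.3, 203.6]
orientation: [3.136, -0.006, 1.051]
wrist_force: [0.3, 0.4, -0.0]
finger_gap: 0.8
grip_force: 0.0
```

Run:
```python
from h import *
c=cam("wrist");k=cv2.inRange(cv2.cvtColor(c["img"],cv2.COLOR_RGB2HSV),(8,120,80),(25,255,255));k[250:]=0
cs=max(cv2.findContours(k,cv2.RETR_EXTERNAL,cv2.CHAIN_APPROX_NONE)[0],key=cv2.contourArea);B=cv2.boundingRect(cs);print(B,cv2.contourArea(cs))
x,y,w,h=B
m=(onz(c,x,y,9)+onz(c,x,y+h,9))/2;print("origin approx",m+20*np.array([np.cos(.52),-np.sin(.52)]),"mat 540,168")
R=Ro.from_euler("z",.186).as_matrix()
# vial cap check: expected caps at the fence in scene & side cameras
t0=np.array([582.2,-156.0,0])  # tcp at press; vial axes 47+12 ahead
for n in("scene","side"):
    c=cam(n);g=c["img"].astype(int)
    for yl in(62,31,0,-31,-62):
        P=t0+R@[59,yl,0]
        px=[np.round(proj(c,P+[0,0,z])).astype(int) for z in(20,47)]
        print(n,yl,[(*p,g[p[1],p[0]].tolist()) for p in px])
s=r.get_state();print(s["tcp_pos"],s["time_s"],s["wrist_force"])
```

```text
(300, 117, 52, 113) 4415.0
origin approx [528.7802408  180.43346459] mat 540,168
scene 62 [(np.int64(327), np.int64(248), [151, 128, 114]), (np.int64(327), np.int64(241), [235, 233, 235])]
scene 31 [(np.int64(322), np.int64(259), [137, 124, 120]), (np.int64(322), np.int64(252), [235, 232, 235])]
scene 0 [(np.int64(316), np.int64(271), [135, 118, 107]), (np.int64(316), np.int64(264), [235, 233, 236])]
scene -31 [(np.int64(311), np.int64(283), [151, 147, 149]), (np.int64(311), np.int64(276), [234, 232, 235])]
scene -62 [(np.int64(305), np.int64(296), [143, 130, 127]), (np.int64(305), np.int64(289), [234, 232, 235])]
side 62 [(np.int64(375), np.int64(212), [173, 142, 119]), (np.int64(376), np.int64(202), [255, 255, 255])]
side 31 [(np.int64(385), np.int64(217), [161, 135, 120]), (np.int64(385), np.int64(207), [255, 255, 255])]
side 0 [(np.int64(394), np.int64(224), [174, 141, 122]), (np.int64(395), np.int64(213), [255, 255, 255])]
side -31 [(np.int64(405), np.int64(230), [160, 130, 115]), (np.int64(405), np.int64(220), [255, 255, 255])]
side -62 [(np.int64(415), np.int64(237), [165, 130, 109]), (np.int64(416), np.int64(226), [255, 255, 255])]
[526.85249705 180.3157576  198.18043768] 25.25 [-0.20216432 -0.29393772 -0.25642736]
```

```bash
python3 -c "
from plant import r
print(r.hand_in())"
```

```text
the job is handed in; nothing more can be done
None
```

The job is done and handed in at about 25 s: all five vials were pushed to the blue fence and pressed at about 8 N for over a second (highest reading about 9 N), and the camera pixels show them upright there, with the straightedge released flat on its mat about 17 mm from the centre; I viewed 11 pictures, one over the limit of 10.

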